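# Set the load on a small cheese press

### The job

The cheese press holds a filled mould, but its ram is still locked clear above it: twist the wooden T-handle anticlockwise to free the telescoping ram and push it straight down until its sprung foot bears on the follower inside the mould with about 12 newtons (anything from 8 to 17 will do for this light first pressing; more than 22 at any moment spoils the rind). Keeping that load on, twist the handle back clockwise until it is locked tight, so that the press holds the load by itself, and let go. Leave the other things on the worktop as they stand.

Things in the scene. Friction and masses are not known exactly. Their poses are not given: they have to be found in the camera images.
- press: Small cheese press, fixed on the worktop: wooden base 170 x 220 x 26 mm, steel drip dish, two posts 84 mm either side of the centre, wooden bridge (34 x 204 mm, upper face at 182 mm; nuts on it reach 195 mm). Origin: centre of the underside; z up; drip spout towards -x, posts at +-y. The ram slides and turns on the z axis through the origin.
- sleeve_top (a point): Upper end of the fixed steel sleeve in the middle of the bridge, with its black ribbed collar 35 mm across, on the ram's axis, 209 mm above the worktop. The ram's inner tube (18 mm) comes out of it. The clamp is inside, unseen.
- mould: White plastic mould with drain holes, fixed in the drip dish: 110 mm wide over the rim, 80 mm tall. Origin: centre of its underside, 30 mm above the worktop.
- mould_mouth (a point): Centre of the mould's mouth, 110 mm above the worktop. Inside, out of sight under the foot, lies the flat wooden follower, 87 mm wide, anywhere from 24 to 46 mm below the mouth (each filling differs). It does not give way under the loads used here. The pressing foot is a sprung disc 80 mm wide.
- grip (a point): Middle of the dark wooden T-handle (70 mm long, 18 thick, 24 high) on top of the ram's inner tube, on the ram's axis: 308 mm above the worktop with the ram fully up, lower by joint ram. Its y axis runs along the 70 mm bar; with joint handle at 0 the bar is parallel to the bridge. Right under the bar is a steel hub, 25 mm wide and 8 mm high, then the tube.
- ram (a joint): How far (m) the ram is slid down from fully up, 0 to 0.072. At 0 the foot is 126 mm above the worktop, so it meets the follower after 40 to 62 mm. Unlocked it slides against 2.5 N of seal drag and stays where left (it weighs 1.6 N), so the rise of the hand's push over that of free sliding is the load. Foot spring: 3 N to start, then 2.5 N per mm, 11 mm at most. Locked, it holds 40 N and more.
- handle (a joint): Twist (rad) of handle and inner tube: 0 fully locked (a stop), growing anticlockwise seen from above to a stop at 1.25; it starts within 0.1 of locked. The lock bites below about 0.6 and tightens to 0; above 0.6 the ram slides freely. Turning takes at most about 0.5 N m before the stops. It stays where it is left.
- spare_mould: An empty mould of the same kind standing free beside the press; origin at the centre of its underside. Not to be disturbed.
- salt_shaker: Salt shaker, 44 mm wide, 90 mm tall, standing free; origin under its centre. Not to be disturbed.
- tumbler: Drinking glass, 80 mm wide, 88 mm tall, standing free; origin under its centre. Not to be disturbed.
- lemon: Lemon, 71 x 53 x 51 mm, lying free; origin under its centre. Not to be disturbed.
- teaspoon: Teaspoon, 130 mm long, lying free in front of the press; origin under its centre. Not to be disturbed.

How it is judged:
On the way, in this order (a step that is already met when the one before it is completed fails the run):
1. the handle is twisted anticlockwise until the ram is free (value of joint handle above 0.65 rad), for 0.1 s.
2. the freed ram is pushed down until its foot loads the follower with 8 to 17 N (contact force between mould and anything else between 8 and 17 N and value of joint ram above 0.035 m), for 0.2 s.
At the end, for the whole second after the job is handed in: The handle is locked again (within 0.2 rad of its locked stop), the ram stays down and the locked press holds 8 to 17 N on the follower in the mould by itself (all of step 2 and value of joint handle below 0.2 rad and velocity of joint ram between -0.002 and 0.002 m/s); the robot touches nothing.
It fails at once if the follower in the mould is loaded with more than 22 N (contact force between mould and anything else above 22 N).
It fails at once if a bystander is shifted by more than 30 mm (distance of any of spare_mould, salt_shaker, tumbler, lemon, teaspoon from where it was at the start of the episode above 0.03 m).
It also fails if it takes over 51 s, if anything falls off the work surface, if the arm or the gripper's body presses on something with over 40 N, if the wrist force passes 120 N, or if a joint passes its speed limit or range.

### The arm

A 6-joint arm with a two-finger parallel gripper is mounted at the origin on a cart in front of the work surface, level with it; the furniture and walls round the work are solid. World frame = base frame: x ahead of the robot, y to its left, z up, the work surface at z = 0. Lengths are in m, angles in rad, forces in N, time in s.
With the tool pointing down it reaches from about 0.425 to 0.95 m from the base axis. Payload 3.5 kg.
Tool frame: the origin (TCP) lies midway between the tips of the shut fingers; the grasp point (between the pads) lies 19 mm behind it (ctrl.pinch_z is the distance from the TCP to the grasp point, in m); z points along the fingers, y is the line along which they close (so a half turn about z gives the same grasp; the last joint's range is limited). The gripper opens to 85 mm and grips with 20 to 120 N. Pads are 22 mm wide; open, the fingers measure 114 mm over their backs; the gripper's body (76 mm by 85 mm) begins 54 mm behind the grasp point. The pads swing forward as they close: fully open they stand 13 mm farther back than shut.
Start: joints at [-1.479, 0.286, 1.577, -0, 1.279, -0.15], TCP at [0.162, -0.655, 0.231] pointing down, gripper open.
Joint ranges: [-2.77, 2.77], [-0.9, 2.22], [0.21, 2.48], [-1.53, 4.67], [0.24, 2.81], [-2.84, 2.84]. Speed limits (rad/s): [2.79, 2.79, 3.14, 3.14, 3.14, 3.14].

### API

Orientations are given as a unit quaternion [x, y, z, w].
In Python, from plant import get_state, viewer, sign_off, ctrl gives the robot as it stands. The module is installed in compiled form; this text tells all that it offers.
- The arm moves only by the shell command python3 -m handwheel 'ROWS' [FORCE]. ROWS is JSON, a list that holds one entry, the list of rows, each a list of 5 numbers: the finger opening in m, from 0 to 0.0854, then the shift along the tool's x, y, z in m, then the turn about the tool's z in degrees. In form: [[[claw, x, y, z, spin], ...]]. A call has 1 to 12 rows; each row shifts and turns the commanded pose from where the row before left it, along the tool's axes as they then stand; what a row does not reach is not made up. A row lasts 1/12 s, in which the tool goes at most 41.7 mm and 7.16 degrees, less where a joint would pass 70% of its speed; a pose out of reach is approached as far as the arm can. A call is refused whole if a number of a shift passes 0.0417 or a number of a turn 7.16, either way. A call with a gripper value outside its range is refused whole. The fingers move at their own pace and stop on an object; FORCE is the grip in N (left out, the last holds). Time passes only in rows, so rows that do not move let the fingers close. It gives the time, the measured TCP pose, the force, the opening and the grip force at its end, in the units of the state.
- get_state(): the state, without advancing time (a new reading comes with each control period).
- viewer.read_camera(name): name is "side" or "top" or "wrist"; returns the picture (400x640x3 uint8, blue, green, red); there is no depth.
- viewer.camera_params(name): a dict with "fov_y" (degrees; the focal length in pixels is half the picture's height over the tangent of half this angle, whatever the lens; pixels are square), "cx", "cy" (the principal point, pixels), "xyz" and "attitude" of the camera in the world; the wrist camera has in their place "hand_eye" (4x4, takes a point from camera to tool coordinates, whose origin is the TCP and whose axes are the flange's). Camera axes: x right, y up, looking along -z (the intrinsics and any distortion apply to the point x, -y, -z); pixel columns grow to the right and rows downward; lengths in m; the calibration is good to about 2 mm. A picture is of the moment at which its call begins: read the wrist's pose just before it. camera_params takes no time and is no camera call.
- sign_off(): hands the job in; it is judged then, once.
Trained networks look in the newest picture that a camera, given by its name, has taken for a name from the list of things; names that differ only in an ending like _2 or _b are one class to them, and where a whole thing is asked for, a point or a joint stands for the part that bears it (a point fixed in the world has none). Each returns a list of dicts, best first, with "confidence" (0 to 1); they miss things now and then, are a little off and sometimes report something else, mostly with a low value. They report only what shows in the picture. A call takes as long as a camera call.
- viewer.look_for(camera, name): "extent" ([left, top, width, height] as shares, 0 to 1, of the picture: columns of its width, rows of its height, round what is visible of it).
- viewer.outline_of(camera, name): "mask" (400x640 bool, what is visible of it) and "extent" ([left, top, width, height] as shares, 0 to 1, of the picture: columns of its width, rows of its height, round what is visible of it).
- viewer.pinpoint(camera, name): "xy" ([column, row] as shares, 0 to 1, of the picture: columns of its width, rows of its height: a listed point, or the origin of a listed thing).
The state is a dict: "time": time; "qpos": joint angles; "dq": joint speeds; "joint_efforts": joint torques, N m; "eef_pos": TCP position; "tcp_rot": TCP orientation; "contact_force": force on the tool from outside, world axes, zero at the start; "wrist_torque": the same for the moment, N m; "opening": opening from 0.0 (shut) to 1.0 (fully open); "finger_force": force on a finger pad.
Only numpy, scipy, OpenCV 4.12 (cv2) and the standard library are available. Lean on these libraries where they do the work, as an engineer would, in place of code of your own. Each camera call takes 0.05 s, during which the arm holds its last target. There are 200 camera calls.

## Working session

There is one attempt and no reset: what is moved stays moved. The work goes in short steps, Python scripts to look and compute and a shell command to move; the robot and the scene stay as the last step left them, time stands still between calls to the robot, and variables do not carry over. Pictures are saved under pics/ and viewed, at most 10 in all, crops included, and the job is handed in when it is done.

```bash
mkdir -p pics; cat > h.py <<'E'
import numpy as np, cv2
from scipy.spatial.transform import Rotation as R
from plant import get_state, viewer, sign_off, ctrl
def ray(cam,xy,st=None):
    p=viewer.camera_params(cam); f=200/np.tan(np.radians(p['fov_y'])/2)
    u,v=xy[0]*640,xy[1]*400
    d=np.array([(u-p['cx'])/f,-(v-p['cy'])/f,-1.0])
    if 'hand_eye' in p:
        T=np.array(p['hand_eye']);r=R.from_quat(st['tcp_rot']).as_matrix()
        return np.array(st['eef_pos'])+r@T[:3,3], r@T[:3,:3]@d
    a=np.array(p['attitude']); M=R.from_quat(a).as_matrix() if a.size==4 else a.reshape(3,3)
    return np.array(p['xyz']),M@d
def tri(rs):
    A=np.zeros((3,3));b=np.zeros(3);P=[]
    for o,d in rs:
        d=d/np.linalg.norm(d);Q=np.eye(3)-np.outer(d,d);A+=Q;b+=Q@o;P.append((Q,o))
    x=np.linalg.solve(A,b); return x,[np.linalg.norm(Q@(x-o)) for Q,o in P]
E
python3 - <<'E'
from h import *
st=get_state();print(st)
ims=[]
for c in('side','top'):
    print({k:v for k,v in viewer.camera_params(c).items()})
    im=viewer.read_camera(c);ims.append(im)
    cv2.imwrite(f'pics/{c}.png',im)
    globals()[c]={}
    for n in('grip','sleeve_top','mould_mouth','press','spare_mould','salt_shaker','tumbler','lemon'):
        r=viewer.pinpoint(c,n)
        print(c,n,[(np.round(np.array(q['xy'])*[640,400]),round(q['confidence'],2)) for q in r[:2]])
        if r: globals()[c][n]=ray(c,r[0]['xy'])
for n in side:
    if n in top: print(n,*tri([side[n],top[n]]))
print(viewer.camera_params('wrist'),ctrl.pinch_z)
E
```

```text
{'time': 0.0, 'qpos': array([-1.47900355e+00,  2.87223140e-01,  1.57816498e+00,  9.51502844e-06,
        1.27859585e+00, -1.50014243e-01]), 'dq': array([ 1.70920054e-03, -5.86872450e-05, -1.31834173e-04, -1.32669418e-03,
       -2.50298114e-04,  9.33087700e-04]), 'joint_efforts': array([-9.43709529e-04, -4.05977368e+01, -2.92627305e+01, -2.04109942e-04,
        5.85088841e-03, -1.55917828e-06]), 'eef_pos': array([ 0.16159507, -0.6547012 ,  0.22991536]), 'tcp_rot': array([ 9.92699526e-01,  1.20607720e-01,  3.93538823e-05, -1.19502008e-03]), 'contact_force': array([0.35417035, 0.28652085, 0.03634822]), 'wrist_torque': array([ 0.0074308 , -0.031574  , -0.02190057]), 'finger_force': 0.0, 'opening': 1.0008086552306485}
{'fov_y': 50.10462099677523, 'cx': 322.68331683910316, 'cy': 204.2002357337253, 'xyz': array([-0.44859712, -0.14860599,  0.91031371]), 'attitude': array([ 0.33017467, -0.29740136, -0.61741241,  0.64910634])}
side grip [(array([328., 171.]), 0.59)]
side sleeve_top [(array([333., 203.]), 0.93)]
side mould_mouth [(array([334., 226.]), 0.8)]
side press [(array([334., 258.]), 0.
[... 1351 characters left out ...]
oat64(0.005793443721274591)]
tumbler [ 0.44020173 -0.28146272 -0.00204816] [np.float64(0.0006788030549499379), np.float64(0.0006788030549498634)]
lemon [ 0.58028571 -0.38770173  0.0372532 ] [np.float64(0.009383603994847316), np.float64(0.009383603994847282)]
{'fov_y': 59.324483415996404, 'cx': 320.33008230758116, 'cy': 195.1146664340529, 'hand_eye': array([[ 3.02773743e-04,  9.50877010e-01,  3.09568766e-01,
         7.96459654e-02],
       [ 9.99999417e-01,  3.29553391e-05, -1.07927568e-03,
        -4.11901422e-04],
       [-1.03646038e-03,  3.09568913e-01, -9.50876445e-01,
        -1.42515714e-01],
       [ 0.00000000e+00,  0.00000000e+00,  0.00000000e+00,
         1.00000000e+00]])} 0.0187
```

```bash
python3 -c "
import cv2,numpy as np
cv2.imwrite('pics/both.png',np.vstack([cv2.resize(cv2.imread('pics/%s.png'%c),(480,300)) for c in('side','top')]))"
```

```text
(no output)
```

View pics/both.png

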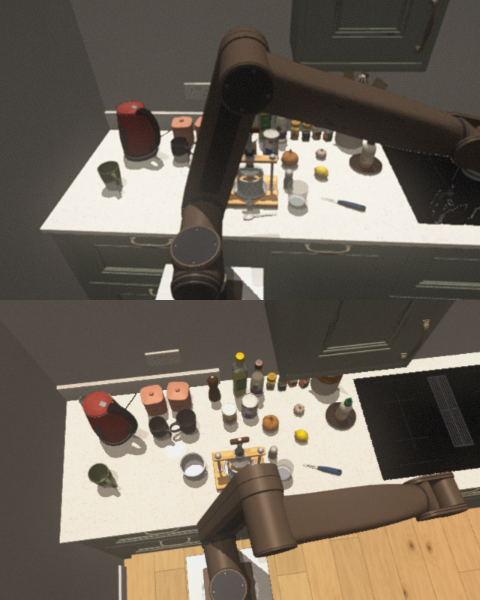

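The side view shows the press at about (337,245) in full-picture pixels, partly hidden by the arm. In the top view the T-handle is at about (320,188), so the network's second guess is right there. I'll go up and over for a wrist view.

```bash
python3 -m handwheel '[[[0.0854,0,0,-0.0417,7],[0.0854,0,0,-0.0417,7],[0.0854,0,0,-0.0417,7],[0.0854,0,0,-0.0417,7],[0.0854,0,0,0,-7],[0.0854,0,0,0,-7],[0.0854,0,0,0,-7],[0.0854,0,0,0,-7]]]'
python3 - <<'E'
from h import *
st=get_state(); print(st['eef_pos'],st['tcp_rot'])
t=ray('top',(320/640,188/400)); s=ray('side',(328/640,171/400)); print(tri([t,s]))
o,d=t; print(o+d*(0.308-o[2])/d[2])
g=np.array([.49,-.106,.41]); M=R.from_quat(st['tcp_rot']).as_matrix(); print(M.T@(g-st['eef_pos']))
E
```

```text
time: 1.57
eef_pos: [0.1617, -0.6553, 0.3984]
tcp_rot: [0.992, 0.124, -0.0, 0.0]
contact_force: [-1.1, 0.2, -0.4]
opening: 1.001
finger_force: 0.0
[ 0.16167463 -0.65534477  0.39841419] [ 9.92330654e-01  1.23611321e-01 -4.47224279e-06  3.37594861e-04]
(array([ 0.48008246, -0.09756987,  0.31147417]), [np.float64(0.004763422422477234), np.float64(0.0047634224224772335)])
[ 0.48257136 -0.1025234   0.308     ]
[ 0.45305972 -0.45200224 -0.01193   ]
```

```bash
python3 -m handwheel '[[[0.0854,0.028,-0.028,0,0],[0.0854,0.028,-0.028,0,0],[0.0854,0.028,-0.028,0,0],[0.0854,0.028,-0.028,0,0],[0.0854,0.028,-0.028,0,0],[0.0854,0.028,-0.028,0,0],[0.0854,0.028,-0.028,0,0],[0.0854,0.028,-0.028,0,0],[0.0854,0.028,-0.028,0,0],[0.0854,0.028,-0.028,0,0],[0.0854,0.028,-0.028,-0.006,0],[0.0854,0.028,-0.028,-0.006,0]]]'
python3 -m handwheel '[[[0.0854,0.028,-0.028,0,0],[0.0854,0.028,-0.028,0,0],[0.0854,0,0,0,-7],[0.0854,0,0,0,-7],[0.0854,0,0,0,-7],[0.0854,0,0,0,-7],[0.0854,0,0,0,-7],[0.0854,0,0,0,-7],[0.0854,0,0,0,-7],[0.0854,0,0,0,-7],[0.0854,0,0,0,-7],[0.0854,0,0,0,-7]]]'
python3 - <<'E'
from h import *
st=get_state(); print(st['eef_pos'],st['tcp_rot'],st['qpos'])
g=np.array([.482,-.103,.41]); M=R.from_quat(st['tcp_rot']).as_matrix(); print(M.T@(g-st['eef_pos']), np.degrees(np.arctan2(M[1,0],M[0,0])))
E
```

```text
time: 2.57
eef_pos: [0.4078, -0.2467, 0.41]
tcp_rot: [0.993, 0.12, -0.0, -0.0]
contact_force: [-0.8, -0.4, -0.1]
opening: 1.002
finger_force: 0.0
time: 3.57
eef_pos: [0.4483, -0.1808, 0.4101]
tcp_rot: [0.742, 0.67, 0.0, 0.0]
contact_force: [0.5, 1.3, 0.0]
opening: 0.998
finger_force: 0.0
[ 0.44830129 -0.1808203   0.41011007] [7.41978988e-01 6.70423124e-01 4.32494453e-05 1.22749574e-04] [-5.93678822e-01 -2.27823041e-01  1.78437448e+00  2.50604954e-05
  1.58478214e+00 -4.92439966e-01]
[0.08082763 0.02566117 0.00010812] 84.19946040469999
```

```bash
python3 -m handwheel '[[[0.0854,0.03,0.01,0,-2],[0.0854,0.03,0.01,0,-2],[0.0854,0.02,0.006,0,-2],[0.0854,0,0,0,0],[0.0854,0,0,0,0]]]'
cat > look.py <<'E'
from h import *
import sys
st=get_state(); im=viewer.read_camera('wrist'); cv2.imwrite(f'pics/{sys.argv[1]}.png',im)
print(st['eef_pos'])
for n in('grip','sleeve_top','press','mould_mouth'):
    for q in viewer.pinpoint('wrist',n)[:2]:
        z={'grip':.308,'sleeve_top':.209,'press':0,'mould_mouth':.11}[n]
        o,d=ray('wrist',q['xy'],st); print(n,np.array(q['xy'])*[640,400],q['confidence'],o+d*(z-o[2])/d[2],'RAY',list(np.round(o,4)),list(np.round(d,4)))
q=viewer.outline_of('wrist','grip')
for r in q[:1]:
    m=r['mask'].astype(np.uint8); c=max(cv2.findContours(m,0,2)[0],key=cv2.contourArea)
    (ctr,wh,an)=cv2.minAreaRect(c); b=cv2.boxPoints((ctr,wh,an)); print(r['confidence'],ctr,wh)
    i=np.argmax([np.linalg.norm(b[1]-b[0]),np.linalg.norm(b[2]-b[1])]); e=[b[i],b[i+1]]
    P=[]
    for u in e:
        o,d=ray('wrist',(u[0]/640,u[1]/400),st);P.append(o+d*(.32-o[2])/d[2])
    v=P[1]-P[0]; M=R.from_quat(st['tcp_rot']).as_matrix()
    print('bar yaw',np.degrees(np.arctan2(v[1],v[0]))%180,'len',np.linalg.norm(v),'tool a',np.degrees(np.arctan2(M[1,0],M[0,0])))
    o,d=ray('wrist',(ctr[0]/640,ctr[1]/400),st);print('ctr@.32',o+d*(.32-o[2])/d[2])
E
python3 look.py w1
```

```text
time: 3.98
eef_pos: [0.4805, -0.1026, 0.4101]
tcp_rot: [0.707, 0.707, -0.0, 0.0]
contact_force: [-0.3, -0.3, 0.1]
opening: 1.001
finger_force: 0.0
[ 0.48049786 -0.10255571  0.4101492 ]
grip [328.576 191.2  ] 0.92 [ 0.48676594 -0.09967625  0.308     ] RAY [np.float64(0.4809), np.float64(-0.0227), np.float64(0.5526)] [np.float64(0.023), np.float64(-0.3), np.float64(-0.954)]
grip [385.6  297.12] 0.37 [ 0.53353576 -0.18958848  0.308     ] RAY [np.float64(0.4809), np.float64(-0.0227), np.float64(0.5526)] [np.float64(0.1852), np.float64(-0.5868), np.float64(-0.8604)]
press [328.896 132.88 ] 0.62 [ 0.49405289 -0.10087703  0.        ] RAY [np.float64(0.4809), np.float64(-0.0227), np.float64(0.5526)] [np.float64(0.024), np.float64(-0.1422), np.float64(-1.0056)]
0.94 (329.5, 190.5) (93.0, 31.0)
bar yaw 91.21631833467602 len 0.06773934807585968 tool a 89.9490133498678
ctr@.32 [ 0.48711401 -0.09539323  0.32      ]
```

View pics/w1.png

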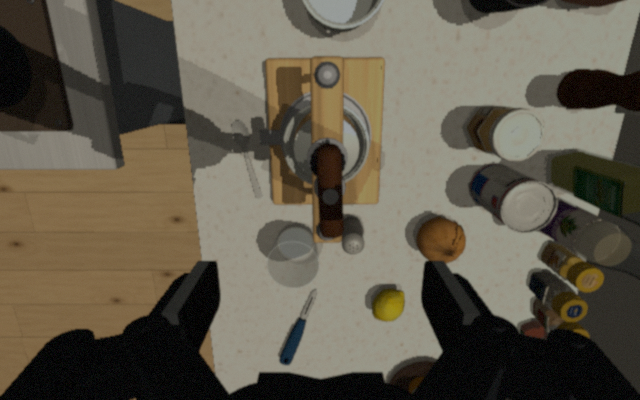

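The wrist view shows the T-handle bar at about (329,190), tilted roughly 4° from the bridge. The tumbler is at (293,255), the shaker at (352,237) and the lemon at (389,305). I'll close in and take a second view from another height.

```bash
python3 -m handwheel '[[[0.0854,0.003,0.0065,0.02,-4],[0.0854,0,0,0.025,0],[0.0854,0,0,0,0],[0.0854,0,0,0,0]]]'
cat >> look.py <<'E'
ys,xs=np.nonzero(m); v=np.linalg.eigh(np.cov(np.array([xs,ys])))[1][:,1]; c=np.array([xs.mean(),ys.mean()]); P=[]
for s in(-20,20):
    o,d=ray('wrist',(c+s*v)/[640,400],st);P.append(o+d*(.32-o[2])/d[2])
w=P[1]-P[0];print('PCA yaw',np.degrees(np.arctan2(w[1],w[0]))%180)
E
python3 look.py w2
python3 - <<'E'
from h import *
E
```

```text
time: 4.62
eef_pos: [0.4862, -0.1004, 0.3636]
tcp_rot: [0.683, 0.73, -0.001, -0.002]
contact_force: [0.1, 0.1, 0.2]
opening: 0.998
finger_force: 0.0
[ 0.48620134 -0.10043236  0.36360706]
grip [324.224 218.2  ] 0.94 [ 0.48861662 -0.09980709  0.308     ] RAY [np.float64(0.4818), np.float64(-0.0211), np.float64(0.5062)] [np.float64(0.0322), np.float64(-0.3698), np.float64(-0.931)]
sleeve_top [322.176 177.68 ] 0.8 [ 0.48758981 -0.1012252   0.209     ] RAY [np.float64(0.4818), np.float64(-0.0211), np.float64(0.5062)] [np.float64(0.0189), np.float64(-0.2606), np.float64(-0.9665)]
press [374.72 317.8 ] 0.74 [ 0.59805887 -0.39858468  0.        ] RAY [np.float64(0.4818), np.float64(-0.0211), np.float64(0.5062)] [np.float64(0.1939), np.float64(-0.6294), np.float64(-0.844)]
press [344.896 238.2  ] 0.16 [ 0.53416893 -0.25374241  0.        ] RAY [np.float64(0.4818), np.float64(-0.0211), np.float64(0.5062)] [np.float64(0.0946), np.float64(-0.4199), np.float64(-0.9136)]
0.87 (323.0, 217.0) (112.0, 36.0)
bar yaw 94.84485184033912 len 0.068569706812339 tool a 93.78679634710912
ctr@.32 [ 0.48745601 -0.09435644  0.32      ]
PCA yaw 92.62852104617296
```

View pics/w2.png

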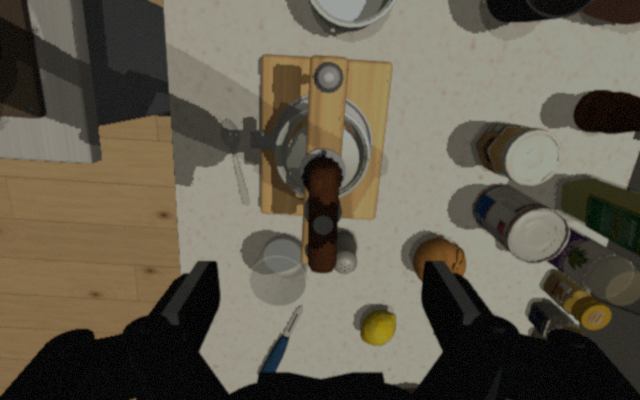

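The grip is at (0.4877, -0.100), and the two views agree on a height of 0.308. In the picture the bar is at (323,217), in line with the tool. I'll keep the tips above the hub, with the TCP at about 0.297.

```bash
python3 -m handwheel '[[[0.0854,0,0.0015,0.026,0],[0.0854,0,0,0.025,0],[0.0854,0,0,0.0155,0],[0.0854,0,0,0,0],[0.03,0,0,0,0],[0.0,0,0,0,0],[0.0,0,0,0,0],[0.0,0,0,0,0],[0.0,0,0,0,0],[0.0,0,0,0,0],[0.0,0,0,0,0],[0.0,0,0,0,0]]]' 70
python3 - <<'E'
from h import *
st=get_state();print({k:np.round(v,4) for k,v in st.items() if k in('eef_pos','contact_force','wrist_torque','opening','finger_force','qpos')})
cv2.imwrite('pics/w3.png',viewer.read_camera('wrist'))
E
```

```text
time: 5.92
eef_pos: [0.4884, -0.1003, 0.2998]
tcp_rot: [0.683, 0.73, -0.0, 0.0]
contact_force: [-3.4, 0.5, 6.0]
opening: 0.191
finger_force: 71.3
{'qpos': array([-4.0600e-01, -1.5890e-01,  1.9202e+00, -6.0000e-04,  1.3797e+00,
       -4.7300e-01]), 'eef_pos': array([ 0.4884, -0.1003,  0.2998]), 'contact_force': array([-3.4379,  0.5353,  5.9672]), 'wrist_torque': array([ 0.0007,  0.5941, -0.0969]), 'finger_force': np.float64(71.2884), 'opening': np.float64(0.1911)}
```

View pics/w3.png

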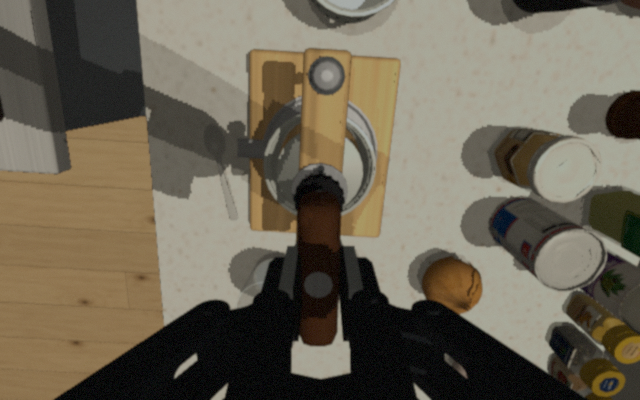

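The pads hold the bar centred on its pin at (319,285). Now I'll twist anticlockwise.

```bash
python3 -m handwheel '[[[0.0,0,0,0,-6.5],[0.0,0,0,0,-6.5],[0.0,0,0,0,-6.5],[0.0,0,0,0,-6.5],[0.0,0,0,0,-6.5],[0.0,0,0,0,-6.5],[0.0,0,0,0,-6.5],[0.0,0,0,0,-6.5],[0.0,0,0,0,-6.5],[0.0,0,0,0,0],[0.0,0,0,0,0],[0.0,0,0,0,0]]]' 70
cat > s.py <<'E'
from h import *
st=get_state();M=R.from_quat(st['tcp_rot']).as_matrix()
print(np.round(st['eef_pos'],4),np.round(st['contact_force'],1),np.round(st['wrist_torque'],2),'a',np.degrees(np.arctan2(M[1,0],M[0,0])),st['opening'])
E
python3 s.py
```

```text
time: 6.97
eef_pos: [0.4873, -0.1004, 0.2977]
tcp_rot: [0.239, 0.971, -0.001, -0.002]
contact_force: [-5.4, 2.4, -0.1]
opening: 0.187
finger_force: 70.6
[ 0.4873 -0.1004  0.2977] [-5.4  2.4 -0.1] [-0.19  0.75  0.22] a 152.31732392786486 0.1870435461165591
```

```bash
python3 -m handwheel '[[[0.0,0,0,0.004,0],[0.0,0,0,0.005,0],[0.0,0,0,0.005,0],[0.0,0,0,0.005,0],[0.0,0,0,0.005,0],[0.0,0,0,0.004,0],[0.0,0,0,0.002,0],[0.0,0,0,0.002,0],[0.0,0,0,0.002,0],[0.0,0,0,0.002,0]]]'
python3 s.py;  python3 -m handwheel '[[[0.0,0,0,0.001,0],[0.0,0,0,0.001,0]]]'; python3 s.py
```

```text
time: 7.8
eef_pos: [0.4874, -0.1004, 0.2619]
tcp_rot: [0.239, 0.971, -0.001, -0.002]
contact_force: [-5.5, 1.5, 2.0]
opening: 0.186
finger_force: 70.6
[ 0.4874 -0.1004  0.2619] [-5.5  1.5  2. ] [-0.2   0.88  0.19] a 152.30407046982785 0.18598826849259797
time: 7.97
eef_pos: [0.4874, -0.1005, 0.2598]
tcp_rot: [0.239, 0.971, -0.001, -0.002]
contact_force: [-6.0, 2.6, 1.4]
opening: 0.189
finger_force: 70.7
[ 0.4874 -0.1005  0.2598] [-6.   2.6  1.4] [-0.49  0.81  0.15] a 152.30199893904148 0.18884255178432066
```

```bash
for i in 1; do python3 -m handwheel '[[[0.0,0,0,0.001,0],[0.0,0,0,0.001,0],[0.0,0,0,0.001,0]]]'|sed -n '2p;4p'; python3 -m handwheel '[[[0.0,0,0,0.001,0],[0.0,0,0,0.001,0],[0.0,0,0,0.001,0]]]'|sed -n '2p;4p'; done
```

```text
eef_pos: [0.4874, -0.1005, 0.2569]
contact_force: [-5.7, -1.9, 1.2]
eef_pos: [0.4874, -0.1005, 0.2539]
contact_force: [-6.0, -7.0, 0.2]
```

```bash
python3 -m handwheel '[[[0.0,0,0,0,0],[0.0,0,0,0,0]]]'|sed -n '2p;4p'; python3 s.py; python3 -m handwheel '[[[0.0,0,0,0.001,0],[0.0,0,0,0.001,0]]]'|sed -n '2p;4p'; python3 s.py
```

```text
eef_pos: [0.4874, -0.1004, 0.2537]
contact_force: [-5.6, -4.8, -0.0]
[ 0.4874 -0.1004  0.2537] [-5.6 -4.8 -0. ] [-0.01  0.75  0.09] a 152.27484976343786 0.1907828464694168
eef_pos: [0.4874, -0.1004, 0.2519]
contact_force: [-5.4, -2.4, 0.7]
[ 0.4874 -0.1004  0.2519] [-5.4 -2.4  0.7] [-0.13  0.77  0.11] a 152.27706313896917 0.1921696670854662
```

```bash
python3 -m handwheel '[[[0.0,0,0,0.001,0],[0.0,0,0,0.001,0]]]'|sed -n '2p;4p'; python3 -m handwheel '[[[0.0,0,0,0.001,0],[0.0,0,0,0.001,0]]]'|sed -n '2p;4p';  python3 -m handwheel '[[[0.0,0,0,0.001,0],[0.0,0,0,0.001,0]]]'|sed -n '2p;4p'
```

```text
eef_pos: [0.4874, -0.1004, 0.2499]
contact_force: [-3.9, 0.5, 0.7]
eef_pos: [0.4874, -0.1004, 0.2479]
contact_force: [-5.8, -3.9, 0.6]
eef_pos: [0.4876, -0.1006, 0.2469]
contact_force: [-6.8, -1.6, 6.0]
```

Contact with the follower came at z≈0.2475, where the free-sliding push was about 0.8 N. I'll build up the load in small steps.

```bash
python3 -m handwheel '[[[0.0,0,0,0.001,0],[0.0,0,0,0.001,0]]]'|sed -n '2p;4p'; python3 -m handwheel '[[[0.0,0,0,0.001,0],[0.0,0,0,0.0,0]]]'|sed -n '2p;4p'
```

```text
eef_pos: [0.4878, -0.1006, 0.2458]
contact_force: [-7.7, -6.8, 8.1]
eef_pos: [0.4878, -0.1006, 0.2452]
contact_force: [-7.7, 0.5, 7.9]
```

```bash
python3 -m handwheel '[[[0.0,0,0,0.001,0],[0.0,0,0,0.0,0]]]'|sed -n '2p;4p'
```

```text
eef_pos: [0.4879, -0.1006, 0.2447]
contact_force: [-7.3, -1.7, 8.7]
```

```bash
python3 -m handwheel '[[[0.0,0,0,0.001,0]]]'|sed -n '2p;4p'; python3 -m handwheel '[[[0.0,0,0,0.0005,0]]]'|sed -n '2p;4p'; for i in 1 2 3; do python3 -m handwheel '[[[0.0,0,0,0,0]]]'|sed -n '2p;4p';done; python3 s.py
```

```text
eef_pos: [0.488, -0.1007, 0.2442]
contact_force: [-8.6, -1.7, 13.4]
eef_pos: [0.488, -0.1007, 0.2439]
contact_force: [-10.6, 0.9, 12.9]
eef_pos: [0.488, -0.1007, 0.2439]
contact_force: [-9.2, -0.2, 11.8]
eef_pos: [0.488, -0.1007, 0.2439]
contact_force: [-9.5, -4.0, 11.7]
eef_pos: [0.488, -0.1007, 0.2439]
contact_force: [-10.4, -2.0, 12.0]
[ 0.488  -0.1007  0.2439] [-10.4  -2.   12. ] [-0.25  1.61 -0.02] a 152.28236090670305 0.18808924177986602
```

Load is about 12 N, from both the force reading and the spring travel. Twisting clockwise to lock, with a check before the lock bites.

```bash
python3 -m handwheel '[[[0.0,0,0,0,6],[0.0,0,0,0,6],[0.0,0,0,0,6],[0.0,0,0,0,3],[0.0,0,0,0,0],[0.0,0,0,0,0]]]'|sed -n '2p;4p'; python3 s.py;python3 -m handwheel '[[[0.0,0,0,0,0]]]'|sed -n '2p;4p'
```

```text
eef_pos: [0.4881, -0.1005, 0.2439]
contact_force: [-9.2, -0.8, 10.8]
[ 0.4881 -0.1005  0.2439] [-9.2 -0.8 10.8] [-0.13  1.47 -0.07] a 131.2726871595884 0.18888505451290447
eef_pos: [0.4881, -0.1005, 0.2439]
contact_force: [-8.0, 1.1, 11.4]
```

```bash
python3 -m handwheel '[[[0.0,0,0,0,6],[0.0,0,0,0,6],[0.0,0,0,0,6],[0.0,0,0,0,6],[0.0,0,0,0,6],[0.0,0,0,0,6],[0.0,0,0,0,3],[0.0,0,0,0,0],[0.0,0,0,0,0]]]'|sed -n '2p;4p'; python3 s.py;python3 -m handwheel '[[[0.0,0,0,0,2],[0.0,0,0,0,2],[0.0,0,0,0,0]]]'|sed -n '2p;4p';python3 s.py
```

```text
eef_pos: [0.4885, -0.1003, 0.2439]
contact_force: [-7.0, 0.4, 10.9]
[ 0.4885 -0.1003  0.2439] [-7.   0.4 10.9] [0.06 1.35 0.14] a 92.3015522263464 0.18621734048802405
eef_pos: [0.4886, -0.1009, 0.2439]
contact_force: [-7.2, -0.9, 10.2]
[ 0.4886 -0.1009  0.2439] [-7.2 -0.9 10.2] [-0.29  1.26  0.42] a 88.38887279638486 0.19185150318217412
```

```bash
python3 -m handwheel '[[[0.0,0,0,0,2],[0.0,0,0,0,1],[0.0,0,0,0,0]]]'|sed -n '2p;4p';python3 s.py
```

```text
eef_pos: [0.4886, -0.1009, 0.244]
contact_force: [-7.6, -1.4, 10.5]
[ 0.4886 -0.1009  0.244 ] [-7.6 -1.4 10.5] [-0.2   1.17  1.77] a 85.73355525002722 0.19147043920718942
```

Torque rises to 1.8 N·m at a≈86°, so the locked stop is reached. I'll take the twist and the push off the hand, then open and rise.

```bash
python3 -m handwheel '[[[0.0,0,0,-0.001,-1.5],[0.0,0,0,-0.001,0],[0.0,0,0,-0.001,0],[0.0,0,0,-0.001,0],[0.0,0,0,0,0]]]'|sed -n '2p;4p';python3 s.py
```

```text
eef_pos: [0.4881, -0.1005, 0.2441]
contact_force: [-2.6, -4.4, -1.7]
[ 0.4881 -0.1005  0.2441] [-2.6 -4.4 -1.7] [-0.76  0.32  1.2 ] a 86.96327549613498 0.18944364733776592
```

```bash
python3 -m handwheel '[[[0.03,0,0,0,0],[0.05,0,0,0,0],[0.0854,0,0,0,0],[0.0854,0,0,0,0],[0.0854,0,0,0,0],[0.0854,0,0,0,0],[0.0854,0,0,-0.01,0],[0.0854,0,0,-0.03,0],[0.0854,0,0,-0.04,0],[0.0854,0,0,-0.02,0],[0.0854,0,0,0,0],[0.0854,0,0,0,0]]]'
python3 - <<'E'
from h import *
cv2.imwrite('pics/w4.png',viewer.read_camera('wrist'))
E
python3 s.py
sed -i 's/\.32-/.258-/g;s/.308,/.2525,/' look.py; python3 look.py w5
```

```text
time: 13.47
eef_pos: [0.4891, -0.1003, 0.3476]
tcp_rot: [0.726, 0.687, 0.001, 0.002]
contact_force: [0.1, 0.6, 0.2]
opening: 1.002
finger_force: 0.0
[ 0.4884 -0.1     0.3454] [-0.5  0.2 -0.6] [-0.03  0.04 -0.05] a 86.84427195972779 1.0010652223205059
[ 0.48842289 -0.10002355  0.34536912]
grip [319.808 195.6  ] 0.78 [ 0.48849641 -0.09741476  0.2525    ] RAY [np.float64(0.493), np.float64(-0.0204), np.float64(0.4879)] [np.float64(-0.0181), np.float64(-0.3109), np.float64(-0.9503)]
grip [237.504 175.4  ] 0.39 [ 0.43241783 -0.07959404  0.2525    ] RAY [np.float64(0.493), np.float64(-0.0204), np.float64(0.4879)] [np.float64(-0.2492), np.float64(-0.2435), np.float64(-0.9682)]
sleeve_top [319.104 183.88 ] 0.6 [ 0.48764802 -0.10143424  0.209     ] RAY [np.float64(0.493), np.float64(-0.0204), np.float64(0.4879)] [np.float64(-0.0184), np.float64(-0.2791), np.float64(-0.9606)]
0.55 (319.0, 197.5) (97.0, 32.0)
bar yaw 87.60361405005747 len 0.07071658282777249 tool a 86.84427195972779
ctr@.32 [ 0.48796849 -0.09696238  0.258     ]
PCA yaw 90.27355160715197
```

View pics/w4.png

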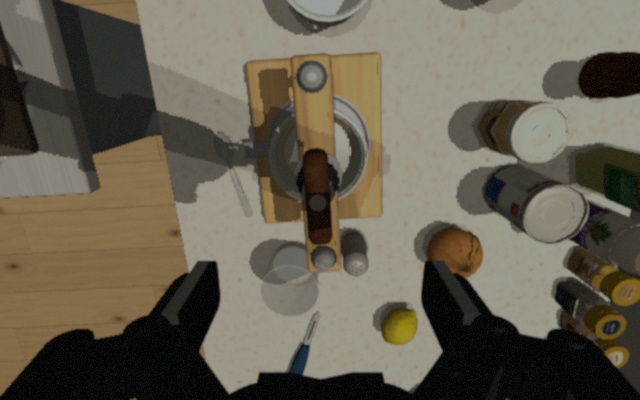

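The bar now lies low, from (315,155) to (319,238), in line with the bridge to within about 1°. The press is locked, the ram is down and the neighbouring things look untouched.

```bash
python3 -c "
from plant import sign_off
print(sign_off())"
```

```text
the job is handed in; nothing more can be done
None
```

The press is locked with roughly 12 N on the follower (estimated from hand push and spring travel), the gripper is clear of it, and the job was handed in at about 14 s; no verdict came back.

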